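# Press the label holder home behind the shelf lip and hold it for clamping

## Task

Take the blue label holder out of its grey caddy and push its tongue down behind the raised steel lip of the bench shelf, label facing out over the lip (towards the robot) and centred in front of the rack of blue-capped tubes. A sprung strip in the groove lifts it back up, so press until its shoulder sits fully home on the lip, without ramming it, and finish while still holding it pressed home so that I can tighten the clamp knobs; leave the racks, the spare holder, the bottle and the tip box where they are.

Things in the scene. Friction and masses are not known exactly. Their poses are not given: they have to be found in the camera images.
- holder: blue plastic label holder, 45 g, upright in a caddy slot. Origin: centre of its tongue's foot; z up, label faces -x, y along its width. Tongue x -2.5 to 2.5, 60 wide, z 0 to 34 mm. Above it the pocket, to grip from above across its 12 mm: x -9.5 to 2.5, 64 wide, z 34 to 76 mm. Where it overhangs the tongue in front, its underside (z 34) is the shoulder. White label with black bars
- holder_shoulder (a point): middle of the underside of the holder's shoulder, at holder x -6, z 34 mm
- holder_face (a point): middle of the label's face, at holder x -9.5, z 55 mm
- spare: white and grey empty label holder of the same shape and axes, in the other slot of the caddy; to be left there
- caddy: grey block fixed to the bench, 50 (x) by 170 (y) by 40 (z) mm, with two slots in line along y, centres at y -40 and 40 mm, each 9 by 66 mm, 34 mm deep, open at the top; a holder's shoulder rests on its rim, its foot 6 mm above the bench. Which slot holds which holder varies. Origin: centre of its underside; holders in it have the same axes
- shelf: low white shelf fixed to the bench, 190 (x) by 340 (y) mm, front to -x (the robot); origin: centre of its underside. Deck at z 75 mm. Along the front edge an steel lip, x -95 to -91, top at z 89 mm. Between lip and deck's edge a groove 8 mm wide (x -91 to -83), open at the top. Three black hex-socket clamp knobs stand 10 mm out of the lip's front at z 55, and stay open
- groove (a point): middle of the mouth of the groove, at shelf x -87, y 0, z 75 mm (deck height)
- lip: the steel lip, fixed to the shelf with the same axes; origin at the middle of its top edge (shelf x -93, y 0, z 89 mm)
- strip (a joint): dark steel sprung strip along the bottom of the groove; 0 = up, its top 14 mm below the deck; grows to 0.008 m as it is pushed down. It takes about 5 N to start it and 1 N more for every mm. With a holder home (shoulder on the lip) it reads 0.006, at about 11 N; released, it lifts the holder by 6 mm
- rack_blue: black tube rack with twelve blue-capped tubes, 78 (x) by 104 (y) by 68 (z) mm, 0.5 kg, loose on the deck of the shelf about 65 mm behind the lip, square with the shelf; origin: centre of its underside. The holder goes in front of it, at the same y in the shelf's frame
- rack_white: the same rack with white-capped tubes, on the other half of the deck
- bottle: amber bottle with blue cap, 68 mm across, 140 mm high, loose on the bench to the right of the shelf; origin: centre of its underside
- tips: pipette tip box, white with blue lid, 85 by 120 by 63 mm, loose on the bench to the left of the shelf; origin: centre of its underside
There are look-alikes about, which are no part of the job. What is shaped like the holder but orange or yellow is not meant.

How it is judged (in metres and radians):
On the way, in this order (a step that is already met when the one before it is completed fails the run):
1. the blue holder is lifted clear of the caddy (height (world z) of holder above 0.06 m), for 0.1 s.
2. its tongue is in the groove behind the lip, in front of the blue-capped rack, label facing out (z of holder in the frame of lip below -0.018 m and x of holder in the frame of groove between -0.004 and 0.004 m and x of holder_face in the frame of holder below 0 m and x of holder_face in the frame of groove below -0.004 m and y of holder in the frame of rack_blue between -0.018 and 0.018 m), for 0.05 s.
At the end, for the whole second after the job is handed in: fingers still on the blue holder (over 4 N); its shoulder within 1.5 mm of the lip's top, strip down over 4.5 mm, tongue in the groove (4 mm), upright (0.12 rad), along the lip (0.1 rad), label facing out, centred on the blue-capped rack within 15 mm, at rest (z of holder_shoulder in the frame of lip below 0.0015 m and value of joint strip above 0.0045 m and contact force between the fingers and holder above 4 N and x of holder in the frame of groove between -0.004 and 0.004 m and x of holder_face in the frame of groove below -0.004 m and y of holder in the frame of rack_blue between -0.015 and 0.015 m and angle between holder's own z axis and vertical below 0.12 rad and angle between the y axis of holder and the y axis of shelf, either way round below 0.1 rad and linear speed of holder below 0.02 m/s); the arm keeps its last pose, push and grip.
It fails at once if the holder is rammed onto the shelf or its lip (over 45 N) (contact force between holder and shelf above 45 N or contact force between holder and lip above 45 N).
It fails at once if a rack is shifted by more than 12 mm (distance of any of rack_blue, rack_white from where it was at the start of the episode above 0.012 m).
It fails at once if the spare holder is taken out or shifted by more than 12 mm (distance of spare from where it was at the start of the episode above 0.012 m).
It fails at once if the bottle or the tip box is shifted by more than 20 mm (distance of any of bottle, tips from where it was at the start of the episode above 0.02 m).
It also fails if it takes over 45 s, if anything falls off the work surface, if the arm or the gripper's body presses on something with over 40 N, if the wrist force passes 120 N, or if a joint passes its speed limit or range.

## Robot

A 6-joint arm with a two-finger parallel gripper is mounted at the origin on the work surface. World frame = base frame: x ahead of the robot, y to its left, z up, the work surface at z = 0. Lengths are in m, angles in degrees, forces in N, time in s.
With the tool pointing down it reaches from about 0.3 to 0.95 m from the base axis. Payload 3.1 kg.
Tool frame: the origin (TCP) lies on the centre line of the jaws, within the pads' length; the fingertips stand 8 mm ahead of it and the grasp point (between the pads) lies 11 mm behind it; x points along the fingers, z is the direction in which the jaws open and shut, and the axes are right-handed (so a half turn about x gives the same grasp; the last joint's range is limited). The gripper opens to 85 mm and grips with 20 to 120 N. Pads are 22 mm wide; open, the fingers measure 114 mm over their backs; the gripper's body (76 mm by 85 mm) begins 54 mm behind the grasp point. The pads swing forward as they close: fully open they stand 13 mm farther back than shut.
Start: joints at [68.085, 17.653, 93.61, -0, 68.738, -3.994], TCP at [0.192, 0.595, 0.239] pointing down, gripper open.
Joint ranges: [-175.34, 175.34], [-45.06, 112.39], [2.9, 150.54], [-68.45, 248.45], [3.09, 151.38], [-168.51, 168.51]. Speed limits (degrees/s): [159.86, 159.86, 180, 180, 180, 180].

## Interface

Orientations are given as a 3x3 rotation matrix whose columns are the frame's x, y, z axes.
In Python, from plant import observe, get_image, get_calibration, sign_off gives the robot as it stands. The module is installed in compiled form; this text tells all that it offers.
- The arm moves only by the tool servo_tool, never from a script. Its argument "targets" is a list that holds one entry, the list of rows, each a list of 7 numbers: the shift along the tool's x, y, z in mm, then the turn, a rotation vector about the tool's x, y, z in rad, then the opening, from 0 (shut) to 1 (fully open). In form: [[[x, y, z, ax, ay, az, claw], ...]]. A call has 1 to 8 rows; each row is the pose to reach, as a shift and turn from the pose commanded when the call began, along the tool's axes at that moment; what a row does not reach only later rows make up. A row lasts 1/10 s, in which the tool goes at most 50 mm and 8.59 degrees, less where a joint would pass 70% of its speed; a pose out of reach is approached as far as the arm can. A call with a gripper value outside its range is refused whole. The fingers move at their own pace and stop on an object; "grip_force" is the grip in N (left out, the last holds). Time passes only in rows, so rows that repeat a pose let the fingers close. It gives the time, the measured TCP pose, the force and the opening at its end, in the units of the state.
- observe(): the state, without advancing time (a new reading comes with each control period).
- get_image(name): name is "side" or "top"; returns the picture (400x640x3 uint8, red, green, blue); there is no depth.
- get_calibration(name): a dict with "vfov" (degrees; the focal length in pixels is half the picture's height over the tangent of half this angle, whatever the lens; pixels are square), "cx", "cy" (the principal point, pixels), "distortion" ([k1, k2, p1, p2, k3] as OpenCV has them; the pictures are not rectified), "eye" and "orientation" of the camera in the world. Camera axes: x right, y down, z forward; pixel columns grow to the right and rows downward; lengths in m; the calibration is good to about 2 mm. A picture is of the moment at which its call begins. get_calibration takes no time and is no camera call.
- sign_off(): hands the job in, once; it reports no verdict.
The state is a dict: "t": time; "joint_pos": joint angles; "qd": joint speeds; "joint_efforts": joint torques, N m; "ee_pos": TCP position; "ee_rot": TCP orientation; "contact_force": force on the tool from outside, world axes, zero at the start; "torque": the same for the moment, N m; "gripper_width": finger opening in m.
Only numpy, scipy, OpenCV 4.12 (cv2) and the standard library are available. Lean on these libraries where they do the work, as an engineer would, in place of code of your own. Each camera call takes 0.05 s, during which the arm holds its last target. There are 200 camera calls.

## Working session

There is one attempt and no reset: what is moved stays moved. The work goes in short steps, Python scripts to look and compute and a tool call to move; the robot and the scene stay as the last step left them, time stands still between calls to the robot, and variables do not carry over. Pictures are saved under pics/ and viewed, about 8 in all and at most 12, crops included, and the job is handed in when it is done.

Besides the shell and the picture viewer there is one more tool, called after "Request:" as name(argument=value, ...), one argument or row to a line, values as JSON. servo_tool: Moves the arm, as the interface text tells. Its arguments: {"type":"object","properties":{"targets":{"type":"array","items":{"type":"array","items":{"type":"array","items":{"type":"number"}}}},"grip_force":{"type":"number"}},"required":["targets"]}

```bash
mkdir -p pics
cat > h.py <<'E'
import numpy as np, cv2
from plant import *
def cam(n):
    c=get_calibration(n); f=200/np.tan(np.radians(c['vfov'])/2)
    K=np.array([[f,0,c['cx']],[0,f,c['cy']],[0,0,1.]]); R=np.array(c['orientation']); e=np.array(c['eye'])
    return K,np.array(c['distortion'],float),R,e
def proj(n,P):
    K,d,R,e=cam(n); P=np.atleast_2d(np.array(P,float)); r=cv2.Rodrigues(R.T)[0]
    return cv2.projectPoints(P,r,-R.T@e,K,d)[0][:,0]
def atz(n,uv,z):
    K,d,R,e=cam(n); u=cv2.undistortPoints(np.array(uv,float).reshape(-1,1,2),K,d)[:,0]
    D=np.c_[u,np.ones(len(u))]@R.T
    z=np.broadcast_to(z,len(D)); return e+D*((z-e[2])/D[:,2])[:,None]
def save(n,f,crop=None,s=1):
    im=get_image(n)[:,:,::-1]
    if crop: im=im[crop[1]:crop[3],crop[0]:crop[2]]
    cv2.imwrite('pics/'+f,cv2.resize(im,None,fx=s,fy=s,interpolation=cv2.INTER_CUBIC));
E
python3 - <<'E'
from h import *
a=get_image('side');b=get_image('top')
cv2.imwrite('pics/s0.png',a[:,:,::-1]);cv2.imwrite('pics/t0.png',b[:,:,::-1])
for n in('side','top'):print(get_calibration(n))
print(observe())
E
```

```text
{'vfov': 54.38334001368817, 'cx': 322.2549735265513, 'cy': 200.3466898435182, 'distortion': array([-0.08731565,  0.        ,  0.        ,  0.        ,  0.        ]), 'eye': array([ 0.24299761, -0.77953518,  0.89317293]), 'orientation': array([[ 0.93726302, -0.25812089,  0.23433231],
       [-0.34837878, -0.66830707,  0.65726546],
       [-0.01304801, -0.69766701, -0.71630335]])}
{'vfov': 51.63787289831235, 'cx': 320.19203981264684, 'cy': 204.36064544283107, 'distortion': array([-0.0204409,  0.       ,  0.       ,  0.       ,  0.       ]), 'eye': array([ 0.30820553, -0.060059  ,  1.00765899]), 'orientation': array([[-0.05072981, -0.97751353,  0.20467972],
       [-0.99871049,  0.0500556 , -0.00847354],
       [-0.00196237, -0.20484564, -0.97879232]])}
{'t': 0.1, 'joint_pos': array([ 6.80839656e+01,  1.76991832e+01,  9.36820210e+01,  1.29291722e-04,
        6.87381401e+01, -3.99524253e+00]), 'qd': array([ 0.04028159, -0.14012427, -0.13122525,  0.02526301, -0.04285684,
        0.02276467]), 'joint_efforts': array([-8.30463250e-04, -4.16403472e+01, -2.77645111e+01, -8.09265521e-05,
        3.99722747e-03,  2.54984258e-05]), 'ee_pos': array([0.19208398, 0.5939842 , 0.23816723]), 'ee_rot': array([[-7.79406553e-04, -9.51482496e-01,  3.07701889e-01],
       [-1.93163370e-03,  3.07702841e-01,  9.51480546e-01],
       [-9.99997831e-01,  1.47222836e-04, -2.07774126e-03]]), 'contact_force': array([-0.76613753,  0.34569258,  0.33468659]), 'torque': array([ 0.01201278, -0.02728811,  0.0200575 ]), 'gripper_width': 0.08520672031916221}
```

View pics/s0.png

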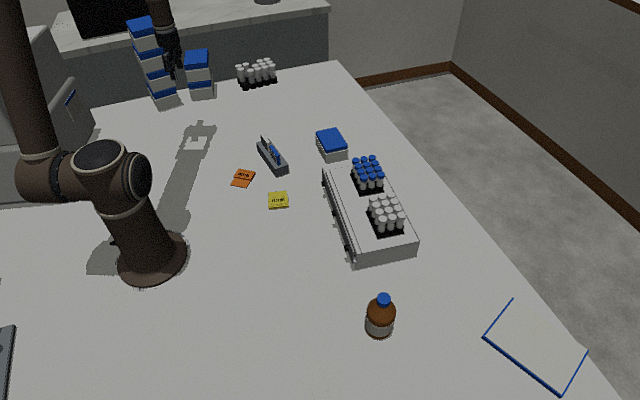

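View pics/t0.png

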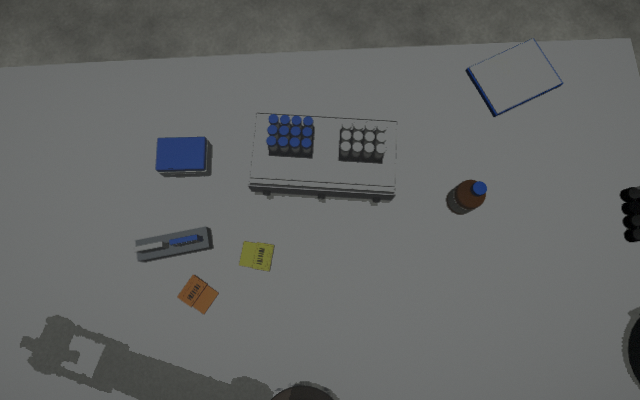

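Side: caddy near (272,157), shelf (370,210). Top: caddy (174,244) with the blue holder at (185,240), which is the slot nearer the shelf; shelf lip along row ~188, blue rack (290,135), white rack (363,143). I'll zoom in on both.

Run:
```python
import cv2,numpy as np
t=cv2.imread('pics/t0.png');s=cv2.imread('pics/s0.png')
c=lambda im,x,y,w,h,k:cv2.resize(im[y:y+h,x:x+w],None,fx=k,fy=k,interpolation=cv2.INTER_CUBIC)
A=c(t,240,105,160,100,5)
B=np.hstack([c(t,130,215,100,50,4),c(s,245,125,50,25,8)]) 
cv2.imwrite('pics/z1.png',A)
cv2.imwrite('pics/z2.png',np.hstack([c(t,130,220,80,50,5),c(s,245,130,50,62,6)[:250+122][:, :300] if 0 else cv2.resize(c(s,245,130,50,50,5),(250,250))]))
cv2.imwrite('pics/z2.png',np.vstack([c(t,130,222,90,42,8),np.hstack([c(s,250,130,45,50,5),c(s,315,155,99,50,5)[:, :495]])[:, :720]]))
```

```text
(no output)
```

View pics/z1.png

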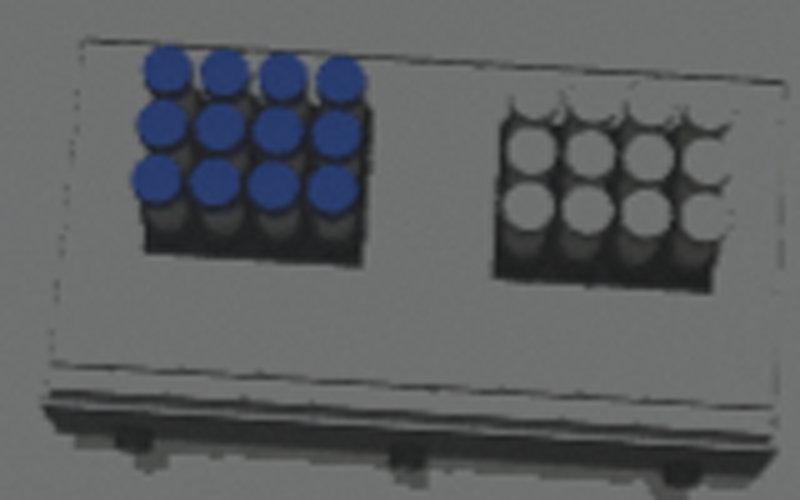

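View pics/z2.png

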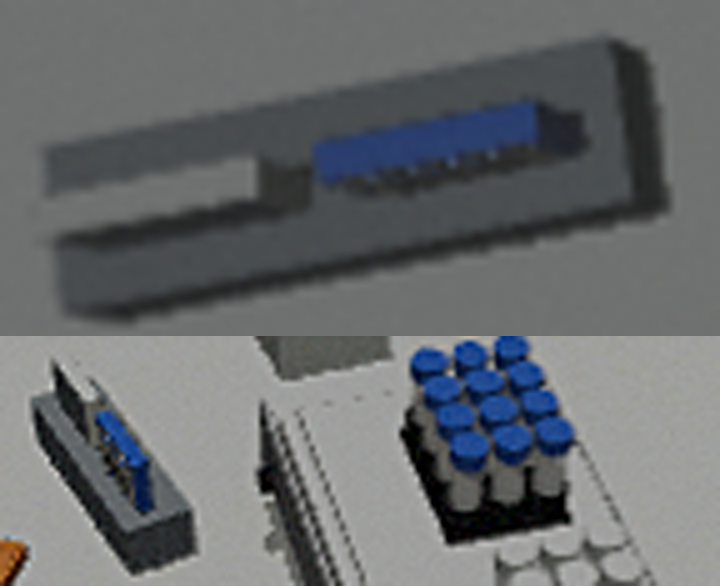

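The blue holder is in the -y slot, with its striped label towards the robot. The lip runs between crop points (45,405) and (775,440), and the blue rack's front foot between (145,253) and (362,267). Next I fit the poses with least squares.

```bash
cat >> h.py <<'E'
from scipy.optimize import least_squares
def world(p,L):
    x,y,a=p; L=np.atleast_2d(np.array(L,float))/1000; c,s=np.cos(a),np.sin(a)
    return np.c_[x+c*L[:,0]-s*L[:,1],y+s*L[:,0]+c*L[:,1],L[:,2]]
def fit(obs,p0):
    r=lambda p:np.concatenate([(proj(n,world(p,L))-np.array(uv)).ravel() for n,L,uv in obs])
    q=least_squares(r,p0,loss='soft_l1'); return q.x,r(q.x).reshape(-1,2)
E
cat > fit0.py <<'E'
from h import *
np.set_printoptions(precision=4,suppress=True)
z1=lambda *a:np.array(a)/5+[240-.4,105-.4]
z2=lambda *a:np.array(a)/8+[130-.45,222-.45]
zs=lambda *a:(np.array(a)-[0,336])/5+[250-.4,130-.4]
zr=lambda *a:(np.array(a)-[225,336])/5+[315-.4,155-.4]
S=fit([('top',[[95,170,75],[95,-170,75],[-95,170,89],[-95,-170,89]],z1((85,40),(785,82),(43,406),(773,442))),],[.5,0,0])
print('shelf top-cam',*S)
R=fit([('top',[[-39,52,75],[-39,-52,75]],z1((145,253),(362,267)))],[.5,.1,0]);print('rack',*R)
C=fit([('top',[[25,85,40],[25,-85,40],[-25,-85,40],[-25,85,40]],z2((45,148),(605,38),(632,205),(60,310)))],[.3,.3,0]);print('caddy',*C)
H=fit([('top',[[2.5,32,82],[2.5,-32,82],[-9.5,-32,82],[-9.5,32,82]],z2((312,145),(535,102),(540,142),(318,185)))],[.3,.3,0]);print('holder',*H)
Cs=fit([('side',[[25,-85,40],[-25,-85,40],[-25,85,40]],zs((197,517),(133,540),(35,402)))],[.3,.3,0]);print('caddy side',*Cs)
Hs=fit([('side',[[2.5,32,82],[2.5,-32,82],[-9.5,-32,82],[-9.5,32,82]],zs((112,410),(151,460),(138,465),(97,413)))],[.3,.3,0]);print('holder side',*Hs)
Rs=fit([('side',[[-39,52,75],[-39,-52,75],[39,-52,75]],zr((403,432),(447,543),(569,520)))],[.5,.1,0]);print('rack side',*Rs)
for n,f in(('top','t0'),('side','s0')):
    im=cv2.imread(f'pics/{f}.png');im=cv2.resize(im,None,fx=5,fy=5,interpolation=cv2.INTER_CUBIC)
    for p,L,col in((S[0],[[95,170,75],[95,-170,75],[-95,-170,89],[-95,170,89]],(0,0,255)),(S[0],[[-91,-170,89],[-91,170,89]],(0,255,255)),(S[0],[[-83,-170,75],[-83,170,75]],(0,255,0)),(C[0],[[25,85,40],[25,-85,40],[-25,-85,40],[-25,85,40]],(0,0,255)),(H[0],[[2.5,32,82],[2.5,-32,82],[-9.5,-32,82],[-9.5,32,82]],(0,255,255)),(R[0],[[-39,52,75],[-39,-52,75],[39,-52,75],[39,52,75]],(0,255,0))):
        cv2.polylines(im,[((proj(n,world(p,L))+.5)*5).astype(int)],True,col,1)
    if n=='top': o=im[520:1040,1180:1990]
    else: o=np.hstack([im[640:900,1240:1480],im[800:1330,1590:2110][:260]])
    if n=='top': o=cv2.resize(im[500:1320,640:2020],None,fx=.57,fy=.57,interpolation=cv2.INTER_AREA)
    else: o=cv2.resize(im[640:1340,1240:2110],None,fx=.85,fy=.85,interpolation=cv2.INTER_AREA)
    cv2.imwrite(f'pics/o_{f}.png',o)
E
python3 fit0.py
```

```text
shelf top-cam [ 0.6266 -0.0832 -0.1134] [[-0.3495 -0.8974]
 [ 0.0642 -1.1802]
 [-0.7456  0.3446]
 [ 1.573   2.1142]]
rack [ 0.6608 -0.008  -0.1194] [[-0.2178 -0.0212]
 [ 0.2171  0.0162]]
caddy [0.4347 0.2857 0.1398] [[-0.4801 -0.2762]
 [ 0.6331  0.0182]
 [ 0.1136 -0.1504]
 [-0.2207  0.3967]]
holder [0.4403 0.2458 0.1431] [[-0.0737 -0.0854]
 [ 0.0897 -0.1187]
 [ 0.1713  0.072 ]
 [-0.188   0.1275]]
caddy side [0.4389 0.2771 0.1433] [[ 0.3335 -0.3001]
 [-0.4807 -0.042 ]
 [ 0.1333  0.401 ]]
holder side [0.4449 0.245  0.1642] [[ 0.1032 -0.2708]
 [ 0.3501 -0.0856]
 [-0.3411  0.0989]
 [-0.1101  0.248 ]]
rack side [ 0.6642 -0.0051 -0.1402] [[-0.4807 -0.5955]
 [-0.074   0.0183]
 [ 0.5587  0.4418]]
```

View pics/o_s0.png

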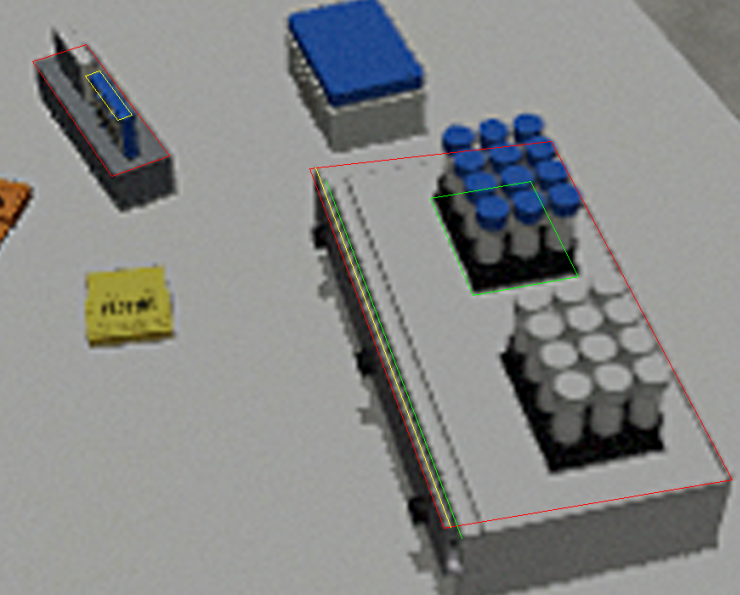

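Both cameras agree to a few mm. The holder is at about (0.4425, 0.2455) with yaw 0.143, and the lip line is close to right. I'm moving above the holder now.

Request:
servo_tool(
  targets=[
    [[0,-42,-31,0.14,0,0,1],[0,-84,-62,0.28,0,0,1],[0,-126,-93,0.42,0,0,1],[0,-168,-124,0.56,0,0,1],[0,-210,-155,0.7,0,0,1],[0,-252,-186,0.84,0,0,1],[0,-294,-217,0.98,0,0,1],[0,-325,-243,1.115,0,0,1]],
  ],
)

```text
t: 0.9
ee_pos: [0.4243, 0.2665, 0.2391]
ee_rot: [[0.0, -0.137, 0.991], [0.0, 0.991, 0.137], [-1.0, 0.0, 0.0]]
contact_force: [0.8, -0.3, -0.3]
gripper_width: 0.0852
```

Request:
servo_tool(
  targets=[
    [[35,-12,6,0,0,0,1],[70,-23,12,0,0,0,1],[105,-23,12,0,0,0,1],[105,-23,12,0,0,0,1]],
  ],
)

```text
t: 1.3
ee_pos: [0.4343, 0.2446, 0.1291]
ee_rot: [[-0.011, -0.141, 0.99], [-0.005, 0.99, 0.141], [-1.0, -0.003, -0.012]]
contact_force: [-0.1, -0.5, -0.2]
gripper_width: 0.0857
```

Run:
```python
from h import *
t=get_image('top')[:,:,::-1];s=get_image('side')[:,:,::-1]
c=lambda im,x,y,w,h,k:cv2.resize(im[y:y+h,x:x+w],None,fx=k,fy=k,interpolation=cv2.INTER_CUBIC)
cv2.imwrite('pics/a1.png',np.hstack([c(t,130,200,100,80,4),c(s,235,100,80,80,4)]))
o=observe();print(o['ee_pos'],proj('top',[o['ee_pos']]),proj('side',[o['ee_pos']]))
```

```text
[0.43814656 0.2470583  0.13388629] [[174.08825745 235.93644948]] [[271.69715679 136.93944307]]
```

View pics/a1.png

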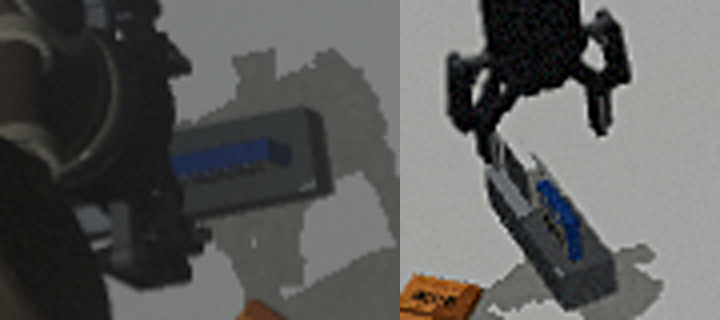

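In both views the fingers straddle the blue holder, with the jaws across its thickness. I'll descend and close.

Request:
servo_tool(
  targets=[
    [[25,0,0,0,0,0,1],[50,0,0,0,0,0,1],[77,0,0,0,0,0,0.7],[77,0,0,0,0,0,0.4],[77,0,0,0,0,0,0.2],[77,0,0,0,0,0,0],[77,0,0,0,0,0,0],[77,0,0,0,0,0,0]],
  ],
  grip_force=50,
)

```text
t: 2.2
ee_pos: [0.4404, 0.2482, 0.0594]
ee_rot: [[0.004, -0.143, 0.99], [0.002, 0.99, 0.143], [-1.0, 0.001, 0.004]]
contact_force: [-0.0, -0.1, 6.4]
gripper_width: 0.0111
```

Run:
```python
from h import *
t=get_image('top')[:,:,::-1];s=get_image('side')[:,:,::-1]
c=lambda im,x,y,w,h,k:cv2.resize(im[y:y+h,x:x+w],None,fx=k,fy=k,interpolation=cv2.INTER_CUBIC)
cv2.imwrite('pics/a2.png',np.hstack([c(t,130,200,100,80,4),c(s,235,100,80,80,4)]))
print(observe())
```

```text
{'t': 2.3, 'joint_pos': array([2.44581425e+01, 1.92637132e+01, 1.16145383e+02, 1.86443210e-02,
       4.43677767e+01, 1.62577017e+01]), 'qd': array([-0.01721118, -0.00796031, -0.03891352,  0.08630996,  0.00264322,
       -0.00670135]), 'joint_efforts': array([-2.76516387e-01, -3.18042862e+01, -1.81133723e+01, -1.16647733e-01,
       -2.37266254e-01,  1.36541823e-02]), 'ee_pos': array([0.44047713, 0.24821415, 0.05939135]), 'ee_rot': array([[ 0.00345066, -0.142409  ,  0.98980188],
       [ 0.00181949,  0.98980703,  0.1424034 ],
       [-0.99999239,  0.00130955,  0.00367459]]), 'contact_force': array([-0.28658849,  0.732962  ,  6.81992644]), 'torque': array([0.00730737, 0.18146125, 0.00076026]), 'gripper_width': 0.011268749850747307}
```

Request:
servo_tool(
  targets=[
    [[-15,0,0,0,0,0,0],[-35,0,0,0,0,0,0],[-60,0,0,0,0,0,0],[-90,0,0,0,0,0,0],[-120,0,0,0,0,0,0],[-140,0,0,0,0,0,0],[-140,0,0,0,0,0,0]],
  ],
)

```text
t: 3.0
ee_pos: [0.4414, 0.2485, 0.2013]
ee_rot: [[0.008, -0.142, 0.99], [0.004, 0.99, 0.142], [-1.0, 0.002, 0.008]]
contact_force: [0.3, 1.5, -0.7]
gripper_width: 0.0114
```

```bash
cat > prof.py <<'E'
# lip/groove brightness profile across the shelf front, both cams, in start pictures
from h import *
np.set_printoptions(precision=1,suppress=True,linewidth=200)
p=[.6266,-.0832,-.1134]
for n,f in(('top','t0'),('side','s0')):
    g=cv2.cvtColor(cv2.imread(f'pics/{f}.png'),cv2.COLOR_BGR2GRAY).astype(np.float32)
    xs=np.arange(-110,-70,1.5)
    for y0 in (-120,-60,0,60,120):
        acc=[]
        for x in xs:
            uv=proj(n,world(p,[[x,y,89] for y in np.arange(y0-25,y0+26,3)])).astype(np.float32)
            acc.append(cv2.remap(g,uv[:,0],uv[:,1],cv2.INTER_LINEAR).mean())
        print(n,y0,np.array(acc).astype(int))
    print(xs)
E
python3 prof.py; python3 -c "
from h import *
print(observe()['ee_pos'],observe()['gripper_width'],observe()['contact_force'])"
```

```text
top -120 [ 64  60  50  42  40  40  41  41  41  42  61  85  80  63  54  58  85 106 111 112 112 112 107  87  85 101 109]
top -60 [ 78  72  60  49  43  42  42  42  42  42  57  86  82  63  54  59  83 104 110 112 112 112 109  89  77  95 107]
top 0 [ 65  61  52  45  41  41  41  42  43  44  55  82  87  67  55  55  82 105 111 112 112 112 107  91  80  95 108]
top 60 [ 78  73  63  51  45  44  43  43  43  43  56  83  86  69  56  55  73  98 108 111 112 112 110  91  80  96 107]
top 120 [ 65  61  56  48  43  41  42  43  43  43  49  76  86  68  57  56  75  99 109 112 112 112 110  96  77  90 107]
[-110.  -108.5 -107.  -105.5 -104.  -102.5 -101.   -99.5  -98.   -96.5  -95.   -93.5  -92.   -90.5  -89.   -87.5  -86.   -84.5  -83.   -81.5  -80.   -78.5  -77.   -75.5  -74.   -72.5  -71. ]
side -120 [100  92  83  62  42  36  37  38  37  38  54  82 110 116  86  67  88 123 153 163 163 162 158 148 129 119 137]
side -60 [100  95  87  67  45  37  37  39  38  38  53  81 109 117  87  66  86 122 154 165 164 162 159 150 130 115 131]
side 0 [ 94  80  76  61  42  36  36  37  38  41  56  80 108 121  95  70  82 115 149 165 165 163 159 148 129 114 128]
side 60 [109 104  98  81  54  38  39  41  39  39  52  76 102 118  98  72  79 109 142 161 164 163 159 151 134 115 124]
side 120 [138 126 117 109  97  81  66  51  40  37  49  69  95 113 102  80  82 108 141 162 166 164 159 149 133 118 124]
[-110.  -108.5 -107.  -105.5 -104.  -102.5 -101.   -99.5  -98.   -96.5  -95.   -93.5  -92.   -90.5  -89.   -87.5  -86.   -84.5  -83.   -81.5  -80.   -78.5  -77.   -75.5  -74.   -72.5  -71. ]
[0.44138895 0.24849764 0.20129613] 0.011365111206155933 [ 0.27438937  1.48774738 -0.70072326]
```

Gripped (11.4 mm wide) and lifted. The profiles put the lip's front edge within about 1 mm of the model. Now over to the groove, high.

Request:
servo_tool(
  targets=[
    [[0,-25,7,0.03,0,0,0],[0,-65,18,0.07,0,0,0],[0,-105,29,0.11,0,0,0],[0,-145,40,0.15,0,0,0],[0,-185,51,0.19,0,0,0],[0,-225,62,0.23,0,0,0],[0,-253,70,0.258,0,0,0],[0,-253,70,0.258,0,0,0]],
  ],
)

```text
t: 3.8
ee_pos: [0.5448, 0.0035, 0.196]
ee_rot: [[-0.001, 0.119, 0.993], [-0.001, 0.993, -0.119], [-1.0, -0.001, -0.0]]
contact_force: [-0.4, 0.3, 0.5]
gripper_width: 0.0113
```

Request:
servo_tool(
  targets=[
    [[15,0,0,0,0,0,0],[36,0,0,0,0,0,0],[36,0,0,0,0,0,0],[36,0,0,0,0,0,0]],
  ],
)

```text
t: 4.2
ee_pos: [0.5424, 0.008, 0.1597]
ee_rot: [[-0.004, 0.113, 0.994], [0.0, 0.994, -0.113], [-1.0, 0.0, -0.004]]
contact_force: [0.1, -0.5, -0.9]
gripper_width: 0.0113
```

Run:
```python
from h import *
np.set_printoptions(precision=4,suppress=True)
t=get_image('top')[:,:,::-1];s=get_image('side')[:,:,::-1]
cv2.imwrite('pics/t3.png',t);cv2.imwrite('pics/s3.png',s)
o=observe();P=o['ee_pos'];print(P,o['ee_rot'],o['contact_force'],o['gripper_width'])
for n in('top','side'):print(proj(n,[P]))
c=lambda im,x,y,w,h,k:cv2.resize(im[y:y+h,x:x+w],None,fx=k,fy=k,interpolation=cv2.INTER_CUBIC)
u=proj('top',[P-[0,0,.04]])[0].astype(int);v=proj('side',[P-[0,0,.04]])[0].astype(int);print(u,v)
cv2.imwrite('pics/a3.png',np.hstack([c(t,u[0]-45,u[1]-40,80,100,5),c(s,v[0]-40,v[1]-50,80,100,5)]))
```

```text
[0.5442 0.0077 0.1615] [[ 0.0005  0.1134  0.9935]
 [ 0.0001  0.9935 -0.1134]
 [-1.      0.0001  0.0005]] [-0.2975  0.6236 -1.384 ] 0.011640099053271012
[[283.4119 178.898 ]]
[[328.4142 167.6755]]
[285 183] [328 178]
```

View pics/a3.png

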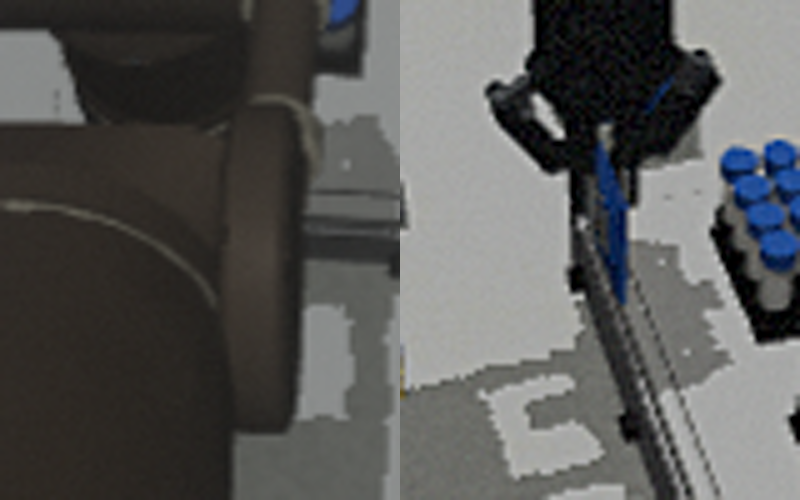

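The top view is blocked by the arm. The side view shows the blue holder hanging upright with its foot at about px (332,188), just above the lip line. I'll overlay the predicted models.

Run:
```python
from h import *
s=cv2.imread('pics/s3.png');k=10
x0,y0,w,h=300,140,70,60
im=cv2.resize(s[y0:y0+h,x0:x0+w],None,fx=k,fy=k,interpolation=cv2.INTER_CUBIC)
P=np.array([.5442,.0077,.1615]);a=-.1137
def L(p,pts,col,z=0,cl=False):
    W=world(p,pts);W[:,2]+=z
    cv2.polylines(im,[((proj('side',W)-[x0,y0]+.5)*k).astype(int)],cl,col,1)
c,sn=np.cos(a),np.sin(a)
hp=[P[0]+c*.0035+sn*.002,P[1]+sn*.0035-c*.002,a];z=P[2]-.0534
L(hp,[[-2.5,-30,0],[2.5,-30,0],[2.5,-30,34],[-2.5,-30,34]],(0,0,255),z,True)
L(hp,[[-9.5,-32,34],[2.5,-32,34],[2.5,-32,76],[-9.5,-32,76]],(0,0,255),z,True)
S=[.6274,-.0832,-.116]
for xx,zz,col in((-95,89,(0,255,255)),(-91,89,(0,255,255)),(-83,75,(0,255,0))): L(S,[[xx,-170,zz],[xx,170,zz]],col)
cv2.imwrite('pics/o3.png',im)
```

```text
(no output)
```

View pics/o3.png

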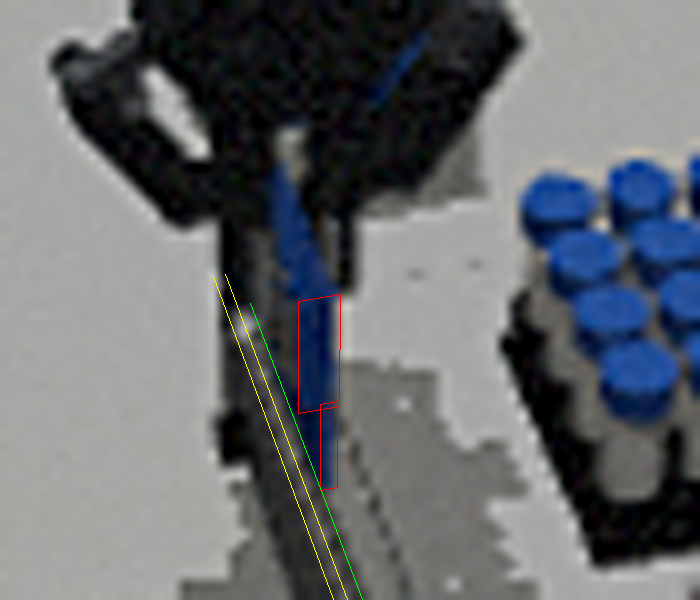

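The model overlays the holder to within about 1 mm. The TCP readings are noisy, so I'll average a few before descending.

```bash
cat >> h.py <<'E'
def avg(k=8):
    A=[];F=[];Z=[]
    for _ in range(k):
        get_image('side');o=observe();A.append(o['ee_pos']);F.append(o['contact_force']);Z.append(o['ee_rot'])
    A=np.array(A)*1e3;print('pos mm',A.mean(0).round(2),'sd',A.std(0).round(2),'F',np.mean(F,0).round(1),'R',np.mean(Z,0).round(3).tolist(),o['t'],o['gripper_width'])
E
python3 -c "
from h import *
avg()"
```

```text
pos mm [544.6    7.08 162.01] sd [0.16 0.22 0.19] F [ 0.1  0.  -0.3] R [[0.001, 0.114, 0.993], [-0.0, 0.993, -0.114], [-1.0, 0.0, 0.001]] 4.7 0.011533735801188607
```

Request:
servo_tool(
  targets=[
    [[5,0,2.7,0,0,0,0],[10,0,2.7,0,0,0,0],[15,0,2.7,0,0,0,0],[15,0,2.7,0,0,0,0],[18,0,2.7,0,0,0,0],[21,0,2.7,0,0,0,0],[23,0,2.7,0,0,0,0],[23,0,2.7,0,0,0,0]],
  ],
)

```text
t: 5.5
ee_pos: [0.5466, 0.0066, 0.1379]
ee_rot: [[-0.001, 0.115, 0.993], [0.0, 0.993, -0.115], [-1.0, -0.0, -0.001]]
contact_force: [-0.8, 0.4, -0.6]
gripper_width: 0.0113
```

```bash
python3 -c "
from h import *
avg(4)"
```

```text
pos mm [546.82   6.55 138.31] sd [0.06 0.01 0.1 ] F [-0.1 -0.2 -0.3] R [[0.0, 0.115, 0.993], [-0.0, 0.993, -0.115], [-1.0, -0.0, 0.0]] 5.7 0.011471800011258835
```

Request:
servo_tool(
  targets=[
    [[3,0,0,0,0,0,0],[6,0,0,0,0,0,0],[8,0,0,0,0,0,0],[10,0,0,0,0,0,0],[12,0,0,0,0,0,0],[12,0,0,0,0,0,0]],
  ],
)

```text
t: 6.3
ee_pos: [0.5466, 0.0065, 0.1259]
ee_rot: [[-0.001, 0.115, 0.993], [0.0, 0.993, -0.115], [-1.0, -0.0, -0.001]]
contact_force: [-0.5, 1.1, -0.8]
gripper_width: 0.0112
```

```bash
python3 -c "
from h import *
avg(4)"
```

```text
pos mm [546.79   6.55 126.23] sd [0.08 0.01 0.12] F [ 0.4  0.  -0.5] R [[-0.0, 0.115, 0.993], [-0.0, 0.993, -0.115], [-1.0, -0.0, -0.0]] 6.5 0.011218556246717795
```

Request:
servo_tool(
  targets=[
    [[2,0,0,0,0,0,0],[4,0,0,0,0,0,0],[6,0,0,0,0,0,0],[8,0,0,0,0,0,0],[10,0,0,0,0,0,0],[12,0,0,0,0,0,0],[13,0,0,0,0,0,0],[13,0,0,0,0,0,0]],
  ],
)

```text
t: 7.3
ee_pos: [0.5469, 0.0065, 0.1138]
ee_rot: [[-0.0, 0.115, 0.993], [-0.0, 0.993, -0.115], [-1.0, -0.0, -0.0]]
contact_force: [-1.0, -0.3, 4.6]
gripper_width: 0.0113
```

```bash
python3 -c "
from h import *
avg(4)
s=get_image('side')[:,:,::-1];cv2.imwrite('pics/s4.png',s)
cv2.imwrite('pics/a4.png',cv2.resize(s[125:225,290:410],None,fx=6,fy=6,interpolation=cv2.INTER_CUBIC))"
```

```text
pos mm [546.88   6.51 113.77] sd [0.01 0.01 0.07] F [-1.7 -0.2  4.8] R [[0.0, 0.115, 0.993], [-0.0, 0.993, -0.115], [-1.0, -0.0, 0.0]] 7.5 0.011552188742943056
```

View pics/a4.png

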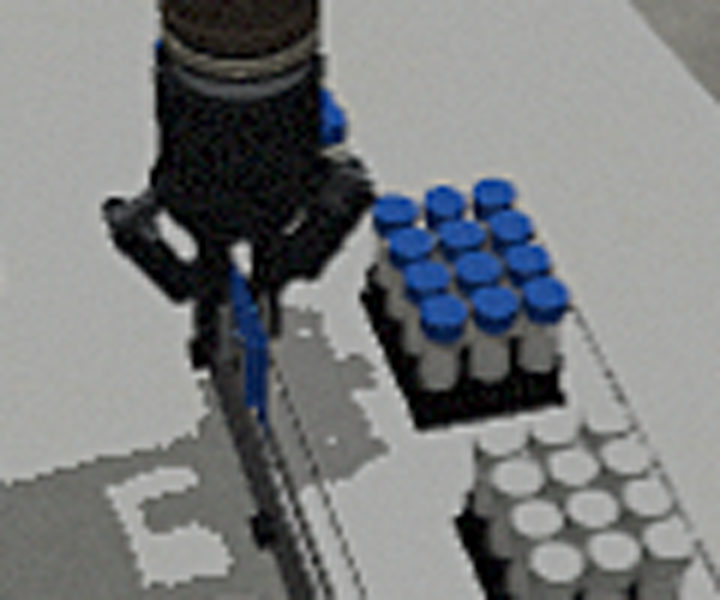

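Force builds at the expected strip height. The tongue is in the groove in front of the blue rack. Now the press in small steps, with a y check.

Request:
servo_tool(
  targets=[
    [[1,0,0,0,0,0,0],[2,0,0,0,0,0,0],[3,0,0,0,0,0,0],[4,0,0,0,0,0,0],[5,0,0,0,0,0,0],[5,0,0,0,0,0,0]],
  ],
)

```text
t: 8.15
ee_pos: [0.5471, 0.0065, 0.1092]
ee_rot: [[0.0, 0.115, 0.993], [-0.0, 0.993, -0.115], [-1.0, -0.0, 0.0]]
contact_force: [-3.1, 0.1, 10.0]
gripper_width: 0.0113
```

```bash
python3 -c "
from h import *
avg(4)
u=np.array([[262,420],[418,428],[365,295],[565,400]])/6+[290,125]
W=atz('side',u,[.095,.075,.075,.075]);print(W.round(4))
a=-.116;y=np.array([-np.sin(a),np.cos(a),0]);x=np.array([np.cos(a),np.sin(a),0])
print('holder y',W[0]@y+.032,'rack y',(W[1]@y+W[2]@y)/2, W[1]@y+.052, 'x',W[:3]@x)"
```

```text
pos mm [547.06   6.54 109.28] sd [0.01 0.01 0.02] F [-3.3 -0.1  9.3] R [[0.0, 0.115, 0.993], [-0.0, 0.993, -0.115], [-1.0, -0.0, 0.0]] 8.35 0.011283118719158516
[[ 0.5425 -0.0388  0.095 ]
 [ 0.6198 -0.0532  0.075 ]
 [ 0.6343  0.0464  0.075 ]
 [ 0.6964 -0.0616  0.075 ]]
holder y 0.056267494063077496 rack y 0.0692061421782943 0.0709263468012307 x [0.54337117 0.6217773  0.62465441]
```

The side-view pixel gives a holder-to-rack y offset of 13 mm, while the robot-based estimate gives about 2 mm. I'll check with an overlay before pressing home.

Run:
```python
from h import *
get=get_image('side')[:,:,::-1];cv2.imwrite('pics/s5.png',get);k=10
x0,y0,w,h=305,150,75,58
im=cv2.resize(get[y0:y0+h,x0:x0+w],None,fx=k,fy=k,interpolation=cv2.INTER_CUBIC)
P=np.array([.5471,.0065,.1093]);a=-.1153
def L(p,pts,col,z=0,cl=False):
    W=world(p,pts);W[:,2]+=z
    cv2.polylines(im,[((proj('side',W)-[x0,y0]+.5)*k).astype(int)],cl,col,1)
c,sn=np.cos(a),np.sin(a)
for off,col in((.003,(0,0,255)),(.013,(0,255,0))):
    hp=[P[0]+c*.0035+sn*off,P[1]+sn*.0035-c*off,a];z=P[2]-.0534
    L(hp,[[-9.5,-32,34],[2.5,-32,34],[2.5,-32,76],[-9.5,-32,76]],col,z,True)
    L(hp,[[2.5,-32,76],[2.5,32,76]],col,z)
cv2.imwrite('pics/o5.png',im)
```

```text
(no output)
```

View pics/o5.png

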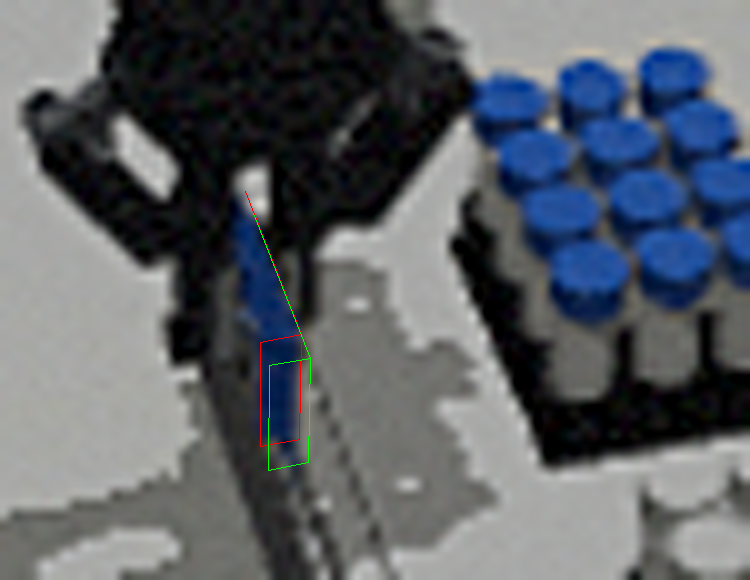

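The overlay supports a 3–5 mm offset of the holder from the TCP, so the earlier pixel pick was an occluded corner. Holder-to-rack error is about 3–6 mm. I'll shift +3 mm along the groove, then press home gently.

Request:
servo_tool(
  targets=[
    [[0,1.5,0,0,0,0,0],[0,3,0,0,0,0,0],[0.5,3,0,0,0,0,0],[1,3,0,0,0,0,0],[1.5,3,0,0,0,0,0],[2,3,0,0,0,0,0],[2,3,0,0,0,0,0],[2,3,0,0,0,0,0]],
  ],
)

```text
t: 9.2
ee_pos: [0.5487, 0.0083, 0.1085]
ee_rot: [[0.003, 0.114, 0.993], [-0.002, 0.993, -0.114], [-1.0, -0.002, 0.003]]
contact_force: [-3.5, -2.7, 12.9]
gripper_width: 0.0112
```

```bash
python3 -c "
from h import *
avg(3)"
```

```text
pos mm [548.66   8.35 108.46] sd [0.01 0.   0.  ] F [-3.5 -3.7 12.9] R [[0.003, 0.114, 0.993], [-0.002, 0.993, -0.114], [-1.0, -0.002, 0.003]] 9.35 0.011086330064532555
```

Request:
servo_tool(
  targets=[
    [[0.5,0,0,0,0,0,0],[1,0,0,0,0,0,0],[1.5,0,0,0,0,0,0],[1.5,0,0,0,0,0,0],[1.5,0,0,0,0,0,0],[1.5,0,0,0,0,0,0]],
  ],
)

```text
t: 9.95
ee_pos: [0.5488, 0.0083, 0.1084]
ee_rot: [[0.003, 0.114, 0.993], [-0.002, 0.993, -0.114], [-1.0, -0.002, 0.003]]
contact_force: [-6.3, -3.6, 20.3]
gripper_width: 0.0112
```

```bash
python3 -c "
from h import *
avg(3)"
```

```text
pos mm [548.79   8.32 108.37] sd [0.02 0.01 0.02] F [-6.3 -3.7 20.2] R [[0.003, 0.114, 0.993], [-0.002, 0.993, -0.114], [-1.0, -0.002, 0.003]] 10.1 0.0112070136865868
```

There is a hard stop at TCP z = 108.4 mm, exactly the predicted home height. Force went from 13 to 20 N with only 0.1 mm of motion. One last look.

Run:
```python
from h import *
s=get_image('side')[:,:,::-1];t=get_image('top')[:,:,::-1]
A=cv2.resize(s[150:208,305:365],None,fx=9,fy=9,interpolation=cv2.INTER_CUBIC)
B=cv2.resize(t[110:226,240:300],None,fx=4.5,fy=4.5,interpolation=cv2.INTER_CUBIC)
cv2.imwrite('pics/f.png',np.hstack([A,B[:A.shape[0]]]))
t0=cv2.imread('pics/t0.png');s0=cv2.imread('pics/s0.png')
o=observe();print(o['t'],o['contact_force'],o['ee_pos'])
# rack shift in side view by phase correlation
g=lambda i:cv2.cvtColor(i[150:240,350:410],cv2.COLOR_BGR2GRAY).astype(np.float32)
print(cv2.phaseCorrelate(g(s0),g(np.ascontiguousarray(s))))
```

```text
10.2 [-5.57851161 -3.63429995 20.26473141] [0.54877389 0.00831659 0.1083636 ]
((-0.07960559174394533, -0.0499185539775624), 0.8789844569453487)
```

View pics/f.png

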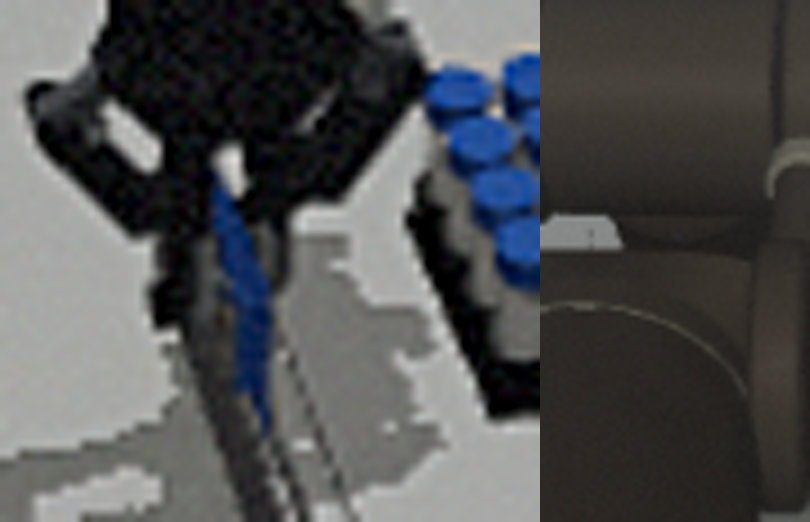

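The end face looks different from before the slide: it tapers at the bottom, at about px (334,197). I'll compare the blue pixels numerically before and after.

Run:
```python
from h import *
s=get_image('side')[:,:,::-1].copy();cv2.imwrite('pics/s6.png',s)
for f in('s4','s5','s6'):
    im=cv2.imread(f'pics/{f}.png').astype(int)[166:202,322:344]
    b=im[:,:,0]-im[:,:,2]
    print(f)
    for i,r in enumerate(b): print(166+i,''.join('#' if v>60 else '+' if v>35 else '.' if v>15 else ' ' for v in r), end='|\n' )
P=np.array([.5487,.0083,.1084]);a=-.1145;c,sn=np.cos(a),np.sin(a)
for off in(.003,):
    hp=[P[0]+c*.0035+sn*off,P[1]+sn*.0035-c*off,a]
    W=world(hp,[[-9.5,-32,34],[2.5,-32,34],[2.5,-32,76],[-9.5,-32,76],[2.5,32,76],[0,-30,0]]);W[:,2]+=P[2]-.0534
    print(proj('side',W).round(1).tolist())
```

```text
s4
166     .                 |
167                       |
168                       |
169       +.              |
170  .    ++.             |
171       +##             |
172       +##.            |
173       +##+            |
174       +###            |
175       .###.           |
176        ####           |
177   .    +###           |
178        +###.          |
179        .###+          |
180       .+####.         |
181        ..###+         |
182         .###.         |
183          ++#.         |
184         .#+#.         |
185         .###+         |
186          #+#.         |
187          #+#.         |
188          ###.         |
189         .###.         |
190         .#+#.         |
191         .###.         |
192          #+#.         |
193            +.         |
194            +.         |
195            ..         |
196             .         |
197                       |
198                       |
199                       |
200                       |
201                       |
s5
166                       |
167                       |
168                  .    |
16
[... 1329 characters left out ...]
####.         |
181         .####         |
182        ..####         |
183         .###+         |
184          .##+         |
185          +##+         |
186          +##+         |
187          ++#+         |
188          +##+         |
189          +#++         |
190          +##.         |
191          +##.         |
192          +##.         |
193          .++.         |
194            ++         |
195            .+         |
196             +         |
197             .         |
198             .         |
199                       |
200                       |
201                       |
[[330.8, 193.9], [334.8, 193.1], [334.9, 182.7], [330.9, 183.4], [329.3, 168.4], [333.7, 200.9]]
```

The blue mask fits the model at home height: pocket face rows 183–193, tongue just behind the lip. A slight x load of -6 N suggests the tongue leans on the groove's rear wall, so I'll ease that to rule out friction holding it up.

Request:
servo_tool(
  targets=[
    [[0,0,-0.4,0,0,0,0],[0,0,-0.8,0,0,0,0],[0.3,0,-1.2,0,0,0,0],[0.3,0,-1.2,0,0,0,0],[0.3,0,-1.2,0,0,0,0]],
  ],
)

```text
t: 10.75
ee_pos: [0.5487, 0.0083, 0.1084]
ee_rot: [[0.005, 0.114, 0.993], [-0.002, 0.993, -0.114], [-1.0, -0.002, 0.006]]
contact_force: [-4.8, -3.6, 18.6]
gripper_width: 0.0113
```

```bash
python3 -c "
from h import *
avg(4)"
```

```text
pos mm [548.72   8.32 108.4 ] sd [0.02 0.01 0.02] F [-4.2 -3.6 19.7] R [[0.005, 0.114, 0.993], [-0.002, 0.993, -0.114], [-1.0, -0.002, 0.006]] 10.95 0.011156083529305891
```

The height is unchanged with the side load eased, so the hard stop is the shoulder on the lip. It is steady at about 20 N, so I'm handing in.

```bash
python3 -c "
from plant import *
sign_off();o=observe();print(o['t'],o['ee_pos'],o['contact_force'],o['gripper_width'])"
```

```text
the job is handed in; nothing more can be done
the job is handed in; nothing more can be done
```

The blue holder is out of the caddy and its tongue is in the groove in front of the blue-capped rack, label facing out. The arm is still gripping it (50 N grip set) and pressing it down with about 20 N. I handed the job in at about 11 s; no verdict is reported.

**Last checks**
- **Seated:** the holder stopped hard at TCP z 108.4 mm, the height I predicted for home. The press force rose from 13 to 20 N with only 0.1 mm of motion. Easing the side load did not change the height.
- **Strip:** I could not read the strip directly. The press forces suggest it is down about 5.5 mm, with the shoulder within about 0.5 mm of the lip.
- **Upright:** the tool's tilt was about 0.006 rad.
- **Along the lip:** its yaw was within a few mrad of the fitted shelf.
- **Racks:** the blue- and white-rack area moved less than 0.1 px in the side view compared with the start.
- **Spare, bottle and tip box:** I did not re-measure these, but no contact showed in the forces.

**What disagreed or stayed unsure**
- **Centring:** one side-view pixel reading put the holder 13 mm off the rack's centre. The overlay and the arm's own position gave 3–6 mm. I took the pixel to be an occluded corner and shifted the holder about 2 mm further towards the rack's centre.
- **Sideways drift:** that shift also moved the tool 1.6 mm in x, so the tongue leans on the rear wall of the groove with a remaining side load of about 4 N.
- **Top camera:** the arm blocked this view at the end, so the final checks rest on the side camera and the arm's readings.

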